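Unclip an e-bike battery box cover

ROBOT

A 6-joint arm with a two-finger parallel gripper is mounted at the origin on the work surface. World frame = base frame: x ahead of the robot, y to its left, z up, the work surface at z = 0. Lengths are in m, angles in rad, forces in N, time in s.
With the tool pointing down it reaches from about 0.375 to 0.925 m from the base axis. Payload 5.7 kg.
Tool frame: the origin (TCP) lies at the very end of the fingers, on their centre line; the grasp point (between the pads) lies 19 mm behind it (bot.tcp_to_grasp is the distance from the TCP to the grasp point, in m); z points along the fingers, y is the line along which they close (so a half turn about z gives the same grasp; the last joint's range is limited). The gripper opens to 85 mm and grips with 20 to 120 N. Pads are 22 mm wide; open, the fingers measure 114 mm over their backs; the gripper's body (76 mm by 85 mm) begins 54 mm behind the grasp point. The pads swing forward as they close: fully open they stand 13 mm farther back than shut.
Start: joints at [0.997, 0.359, 1.51, -0, 1.272, -0.115], TCP at [0.266, 0.538, 0.231] pointing down, gripper open.
Joint ranges: [-2.97, 2.97], [-1.01, 2.36], [0.21, 2.38], [-0.96, 4.11], [0.2, 2.71], [-2.98, 2.98]. Speed limits (rad/s): [2.39, 2.39, 3.14, 3.14, 3.14, 3.14].

INTERFACE

Orientations are given as [roll, pitch, yaw] about the fixed x, y, z axes, in that order (R = Rz(yaw) Ry(pitch) Rx(roll)).
In Python, from bench import bot, optics, cut_out, landmark_of gives the robot as it stands.
- The arm moves only by the tool jog_arm, never from a script. Its argument "rows" is one flat list of numbers, 7 for each row, row after row: the shift along the tool's x, y, z in cm, then the turn, a rotation vector about the tool's x, y, z in degrees, then the opening, from 0 (shut) to 1 (fully open). In form: [dx, dy, dz, rx, ry, rz, fingers, dx, dy, dz, rx, ry, rz, fingers, ...]. A call has 1 to 20 rows; each row shifts and turns the commanded pose from where the row before left it, along the tool's axes as they then stand; what a row does not reach is not made up. A row lasts 1/8 s, in which the tool goes at most 62.5 mm and 10.7 degrees, less where a joint would pass 70% of its speed; a pose out of reach is approached as far as the arm can. A call is refused whole if a number of a shift passes 6.25 or a number of a turn 10.7, either way. A call with a gripper value outside its range is refused whole. The fingers move at their own pace and stop on an object; "force" is the grip in N (left out, the last holds). Time passes only in rows, so rows that do not move let the fingers close. It gives the time, the measured TCP pose, the force, the opening and the grip force at its end, in the units of the state.
- bot.state(): the state, without advancing time (a new reading comes with each control period).
- optics.get_image(name): name is "scene" or "top" or "wrist"; returns a dict with "frame" (420x560x3 uint8, red, green, blue), "fovy" (degrees; the focal length in pixels is half the picture's height over the tangent of half this angle, whatever the lens; pixels are square), "cx", "cy" (the principal point, pixels), "dist_coeffs" ([k1, k2, p1, p2, k3] as OpenCV has them; the pictures are not rectified), "extrinsics" (4x4, takes a point from world to camera coordinates); the wrist camera has in their place "T_tool_cam" (4x4, takes a point from camera to tool coordinates, whose origin is the TCP and whose axes are the flange's). Camera axes: x right, y up, looking along -z (the intrinsics and any distortion apply to the point x, -y, -z); pixel columns grow to the right and rows downward; lengths in m; the calibration is good to about 2 mm. A picture is of the moment at which its call begins: read the wrist's pose just before it. There is no depth.
- bot.close_job(): hands the job in; it is judged then, once.
Trained networks look in a picture, given as the dict that the camera call returned (one of the last four; its "shot" number tells which), for a name from the list of things; names that differ only in an ending like _2 or _b are one class to them, and where a whole thing is asked for, a point or a joint stands for the part that bears it (a point fixed in the world has none). Each returns a list of dicts, best first, with "conf" (0 to 1); they miss things now and then, are a little off and sometimes report something else, mostly with a low value. They report only what shows in the picture. A call takes as long as a camera call. They do not tell look-alikes from the thing itself.
- cut_out(query, picture): "pixels" (420x560 bool, what is visible of it) and "position" ([column, row] in pixels, amid what is visible of it).
- landmark_of(query, picture): "position" ([column, row] in pixels: a listed point, or the origin of a listed thing).
The state is a dict: "t": time; "joint_positions": joint angles; "qd": joint speeds; "joint_efforts": joint torques, N m; "ee_pos": TCP position; "tcp_rot": TCP orientation; "wrist_force": force on the tool from outside, world axes, zero at the start; "moment": the same for the moment, N m; "finger_gap": finger opening in m; "grip_force": force on a finger pad.
Only numpy, scipy, OpenCV 4.12 (cv2) and the standard library are available. Lean on these libraries where they do the work, as an engineer would, in place of code of your own. Each camera call takes 0.05 s, during which the arm holds its last target. There are 200 camera calls.

TASK

Unclip the cover of the battery box on the bench: feel for the thumb pad of the snap tab on its end and press it inward, gently, until the cover pops up, then draw the cover towards the tab end so that its lugs come out from under the lip, and lift it off. Do not force the tab or tear at the cover. Lay the cover flat in the metal parts tray, grip rib up, without dropping it, let go, and leave the other things on the bench where they are.

Things in the scene. Friction and masses are not known exactly. Their poses are not given: they have to be found in the camera images.
- case: Black plastic e-bike battery box, 137 mm long (x -72 to +65 mm), 90 mm wide (y), rim 80 mm up, bolted to the bench; its flat steel feet reach y = +-62 mm. Origin: centre of its underside, z up, +x towards the end with the snap tab. Two spring pins under the cover's tab end push it up by 10 mm (3 N together, 1.6 N at the end).
- lip (a point): Lower inner edge of the fixed lip at the case's -x end (60 mm from the case centre, 85 mm up; the lip's top is 90 mm up). It overhangs the cover's two lugs by about 6 mm with 2 mm of height to spare. Axes as the case's.
- tab: Flexing grey plastic snap tab on the case's +x end. Origin: its root, 10 mm above the bench, 66 mm from the case centre; axes as the case's when relaxed. It bends inward about its root. A nose above its thumb pad, through the cover's loop, holds the loop's bar down; it springs out again below the bar once the cover has popped up and the pad is let go. Over 10 N breaks it.
- push (a point): Point on the tab, 50 mm above the bench, 80 mm from the case centre. The tab's screw-set thumb pad (30 mm wide in y, 16 mm high, centred here) has its outer face 0 to 14 mm further out (+x) than this: set differently each time and not measured, so feel for it. Push it to case -x, about 1.6 N per mm: the cover frees after 2.5 to 4.5 mm (varies) at 4 to 8 N; 5 mm in is a hard stop.
- cover: Grey plastic clip-on cover, 90 g: plate 4 mm thick, 84 mm wide (y), x -58 to +70 mm; two lugs at -x to x = -66 mm, under the lip; two feet 16 mm deep below it; two 6 mm keys behind the case's end wall stop it sliding to +x until popped. Origin: middle of the plate's underside; axes as the case's. Freed, its tab end pops up 12 mm (tilt 0.09 rad) and stays. Draw it 8 to 12 mm to +x to free the lugs, then lift.
- loop (a point): Middle of the outer face of the cross bar of the loop that hangs 16 mm below the cover's plate at its +x end, 42 mm wide; it rises about 12 mm when the cover pops up. Axes as the cover's.
- grip (a point): Centre of the top of the grip rib on the cover (cover x +5 mm, z +24 mm). The rib is 14 mm thick in x, 60 mm long in y and stands 20 mm above the plate. Axes as the cover's.
- tray: Open aluminium parts tray, fixed to the bench, 220 mm (x) x 170 mm (y) outside, walls 4 mm thick and 30 mm high. Origin at the centre of its underside.
- tray_in (a point): Centre of the tray's inner floor, 4 mm above the bench; axes as the tray's.
- driver: Bystander: screwdriver, 180 mm long, lying flat; origin under its centre.
- sprocket: Bystander: stepped steel bicycle sprocket cluster, 80 mm across, 22 mm high; origin under its centre.
- spanner: Bystander: steel spanner, 170 mm long, lying flat; origin under its centre.
- lube: Bystander: white chain-oil bottle, 44 mm across, 130 mm tall; origin under its centre.
- mug: Bystander: white mug, 80 mm across, 90 mm tall; origin under its centre.
- pedal: Bystander: black bicycle pedal, 90 x 60 x 18 mm, with a 50 mm steel axle stub; origin under its block.
- carton: Bystander: small cardboard carton, 70 x 100 x 60 mm; origin under its centre.
There are look-alikes about, which are no part of the job. Of the things that look like the case, the smallest one is meant.

How it is judged:
By the outcome, as a careful person would: the job done as asked, in the order asked, and still so for the second after the job is handed in, with the robot touching nothing.
It also fails if it takes over 67 s, if anything falls off the work surface, if the arm or the gripper's body presses on something with over 40 N, if the wrist force passes 120 N, or if a joint passes its speed limit or range.

## Working session

There is one attempt and no reset: what is moved stays moved. The work goes in short steps, Python scripts to look and compute and a tool call to move; the robot and the scene stay as the last step left them, time stands still between calls to the robot, and variables do not carry over. Pictures are saved under pics/ and viewed, at most 13 in all, crops included, and the job is handed in when it is done.

Besides the shell and the picture viewer there is one more tool, called after "Emit:" by a JSON object that holds its "fn" and its "kwargs", one argument or row to a line. jog_arm: Moves the arm, as the interface text tells. Its arguments: {"type":"object","properties":{"rows":{"type":"array"},"force":{"type":"number"}},"required":["rows"]}

```bash
ls; mkdir -p pics
cat > h.py <<'E'
import numpy as np, cv2
from bench import bot, optics, cut_out, landmark_of
from scipy.spatial.transform import Rotation as R
def K(p):
    f=p["frame"].shape[0]/2/np.tan(np.radians(p["fovy"])/2)
    return np.array([[f,0,p["cx"]],[0,f,p["cy"]],[0,0,1.]])
def w2c(p,st=None):
    if "extrinsics" in p: return np.array(p["extrinsics"])
    T=np.eye(4);T[:3,:3]=R.from_euler('xyz',st["tcp_rot"]).as_matrix();T[:3,3]=st["ee_pos"]
    return np.linalg.inv(T@np.array(p["T_tool_cam"]))
def ray(p,px,st=None):
    u=cv2.undistortPoints(np.array([[px]],float),K(p),np.array(p["dist_coeffs"],float))[0,0]
    E=np.linalg.inv(w2c(p,st)); d=E[:3,:3]@np.array([u[0],-u[1],-1]); return E[:3,3],d/np.linalg.norm(d)
def onz(p,px,z,st=None):
    o,d=ray(p,px,st); return o+d*(z-o[2])/d[2]
def proj(p,X,st=None):
    E=w2c(p,st); c=np.atleast_2d(X)@E[:3,:3].T+E[:3,3]; c=c*[1,-1,-1]
    return cv2.projectPoints(c,np.zeros(3),np.zeros(3),K(p),np.array(p["dist_coeffs"],float))[0][:,0]
def save(p,n): cv2.imwrite(f"pics/{n}.png",p["frame"][:,:,::-1])
E
cat > a.py <<'E'
from h import *
s=optics.get_image("scene");t=optics.get_image("top")
cv2.imwrite("pics/st.png",cv2.resize(np.vstack([s["frame"],t["frame"]])[:,:,::-1],None,fx=.71,fy=.71))
save(t,"top");save(s,"scene")
for n,p in(("s",s),("t",t)):
  for q in["case","cover","tray"]:
    for d in cut_out(q,p): print(n,q,round(d["conf"],2),np.round(d["position"]),d["pixels"].sum())
  for q in["case","cover","tray_in","grip","push","lip","loop","tab"]:
    print(n,q,[(round(d["conf"],2),np.round(d["position"],1).tolist(), np.round(onz(p,d["position"],dict(case=0,cover=.08,tray_in=.004,grip=.104,push=.05,lip=.085,loop=.066,tab=.01)[q]),3).tolist()) for d in landmark_of(q,p)])
print(bot.state())
E
python3 a.py
```

```text
pics
s case 0.81 [403. 176.] 2646
s case 0.78 [362. 225.] 925
s case 0.76 [416. 271.] 3781
s cover 0.7 [367. 210.] 740
s cover 0.32 [360. 228.] 909
s tray 0.9 [211. 214.] 2435
s case [(0.95, [414.5, 285.4], [0.782, 0.377, 0.0]), (0.88, [402.3, 190.8], [0.318, 0.412, 0.0]), (0.82, [365.4, 226.4], [0.52, 0.258, 0.0])]
s cover [(0.75, [367.1, 207.2], [0.517, 0.255, 0.08])]
s tray_in [(0.94, [214.0, 213.1], [0.471, -0.254, 0.004])]
s grip [(0.71, [368.4, 206.7], [0.544, 0.254, 0.104])]
s push [(0.83, [417.3, 191.6], [0.387, 0.446, 0.05]), (0.76, [412.9, 294.9], [0.865, 0.351, 0.05]), (0.46, [368.6, 231.0], [0.6, 0.255, 0.05])]
s lip [(0.97, [365.3, 194.7], [0.457, 0.255, 0.085]), (0.92, [420.3, 235.6], [0.656, 0.402, 0.085]), (0.69, [151.5, 224.6], [0.63, -0.423, 0.085]), (0.62, [399.3, 147.3], [0.159, 0.412, 0.085])]
s loop [(0.96, [367.8, 224.1], [0.585, 0.252, 0.066])]
s tab [(0.84, [411.7, 300.8], [0.851, 0.356, 0.01]), (0.72, [367.6, 237.9], [0.588, 0.257, 0.01]), (0.58, [412.1, 205.1], [0.413, 0.43, 0.01]), (0.55, [154.7, 223.0], [0.535, -0.443, 0.01])]
t case 0.93 [195. 225.] 609

[... 1041 characters left out ...]
.2, 'joint_positions': array([ 9.96956935e-01,  3.58812072e-01,  1.51039135e+00, -2.55121902e-05,
        1.27251183e+00, -1.15125502e-01]), 'qd': array([-2.99016048e-05, -5.96191218e-04,  1.26789230e-03, -1.60150748e-03,
        1.88935325e-03,  3.39805961e-05]), 'joint_efforts': array([-9.18936857e-04, -5.27601528e+01, -2.79044294e+01,  3.24271230e-05,
        1.93719010e-03,  1.04468626e-06]), 'ee_pos': array([0.2656889 , 0.53793297, 0.23126288]), 'tcp_rot': array([-3.14146806e+00,  1.01398560e-05,  2.68288626e+00]), 'wrist_force': array([ 0.05347878, -1.13649976, -1.05131849]), 'moment': array([ 0.01158487,  0.03309528, -0.02512328]), 'grip_force': 0.0, 'finger_gap': 0.08522678981711404}
```

View pics/st.png

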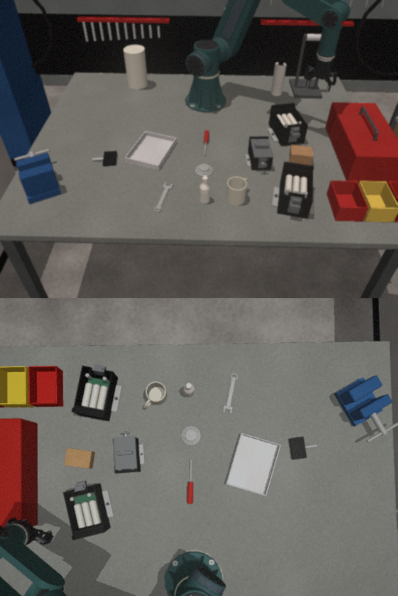

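Run:
```python
import cv2,numpy as np
a=cv2.imread("pics/top.png")[150:290,110:300];b=cv2.imread("pics/scene.png")[160:270,310:460]
cv2.imwrite("pics/c.png",np.hstack([cv2.resize(a,(570,420),interpolation=2)]));cv2.imwrite("pics/d.png",cv2.resize(b,(750,550),interpolation=2))
```

```text
(no output)
```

View pics/d.png

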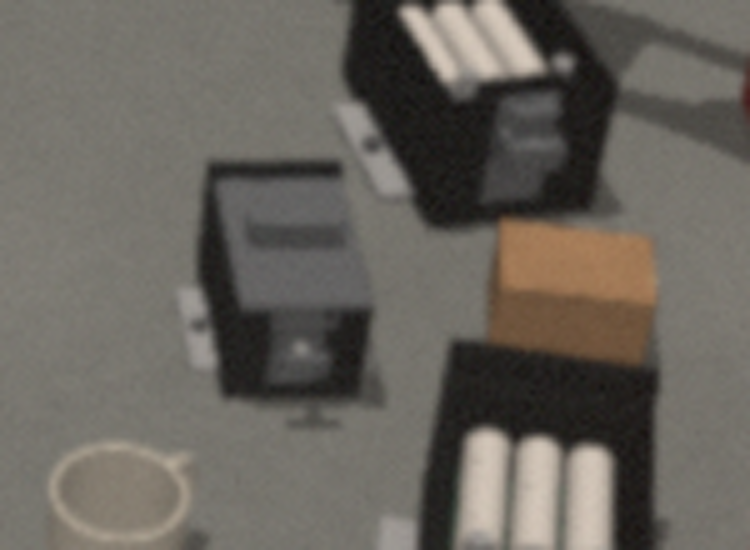

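Look-alikes for the case: the open boxes at scene (403,176) and (416,271), and the covered box at (362,225). The covered one is the smallest, so I choose it, and the crop confirms a grey cover with rib and its tab facing the viewer (world +x). It sits near (0.515, 0.255). I'll move above it next.

Emit:
{"fn": "jog_arm", "kwargs": {
  "rows": [-3.5,-1.42,-0.7,0,0,0,1,-3.5,-1.42,-0.7,0,0,0,1,-3.5,-1.42,-0.7,0,0,0,1,-3.5,-1.42,-0.7,0,0,0,1,-3.5,-1.42,-0.7,0,0,0,1,-3.5,-1.42,-0.7,0,0,0,1,-3.5,-1.42,-0.7,0,0,0,1,-3.5,-1.42,-0.7,0,0,0,1,-3.5,-1.42,-0.7,0,0,0,1,-3.5,-1.42,-0.7,0,0,0,1,0,0,0,0,0,10.6,1,0,0,0,0,0,10.6,1,0,0,0,0,0,10.6,1,0,0,0,0,0,10.6,1,0,0,0,0,0,10.6,1,0,0,0,0,0,10.6,1,0,0,0,0,0,0,1]
}}

```text
t: 3.32
ee_pos: [0.5166, 0.2556, 0.3013]
tcp_rot: [-3.142, 0.0, 1.574]
wrist_force: [0.4, 0.4, 0.0]
finger_gap: 0.0856
grip_force: 0.0
```

```bash
cat > b.py <<'E'
from h import *
import sys
st=bot.state();p=optics.get_image("wrist");save(p,sys.argv[1])
print(np.round(st["ee_pos"],4),np.round(st["tcp_rot"],3),st["t"],np.round(st["wrist_force"],2))
print(np.round(p["T_tool_cam"],3))
zz=dict(case=0,cover=.08,tray_in=.004,grip=.104,push=.05,lip=.085,loop=.066,tab=.01)
for q in zz:
    print(q,[(round(d["conf"],2),np.round(d["position"],1).tolist(), np.round(onz(p,d["position"],zz[q],st),3).tolist()) for d in landmark_of(q,p)])
for d in cut_out("cover",p):
    c=max(cv2.findContours(d["pixels"].astype(np.uint8),0,2)[0],key=cv2.contourArea)
    print("cover",d["conf"],[np.round(onz(p,x,.084,st),3).tolist() for x in cv2.boxPoints(cv2.minAreaRect(c))])
E
python3 b.py w1
```

```text
[0.5166 0.2556 0.3013] [-3.142  0.     1.574] 3.325 [0.42 0.42 0.05]
[[ 0.001  0.956  0.292  0.074]
 [ 1.    -0.001  0.001  0.001]
 [ 0.001  0.292 -0.956 -0.143]
 [ 0.     0.     0.     1.   ]]
case [(0.59, [120.5, 51.7], [0.308, 0.415, 0.0])]
cover [(0.87, [280.5, 179.8], [0.521, 0.259, 0.08]), (0.74, [339.3, 176.5], [0.593, 0.264, 0.08])]
tray_in []
grip [(0.6, [284.2, 181.8], [0.525, 0.262, 0.104])]
push [(0.88, [180.8, 14.5], [0.406, 0.444, 0.05]), (0.78, [341.6, 172.9], [0.602, 0.263, 0.05])]
lip [(0.84, [448.9, 54.6], [0.701, 0.398, 0.085])]
loop [(0.97, [333.3, 175.5], [0.588, 0.263, 0.066])]
tab [(0.97, [181.8, 32.3], [0.394, 0.436, 0.01])]
cover 0.87 [[0.458, 0.298, 0.084], [0.587, 0.305, 0.084], [0.597, 0.22, 0.084], [0.458, 0.212, 0.084]]
```

View pics/w1.png

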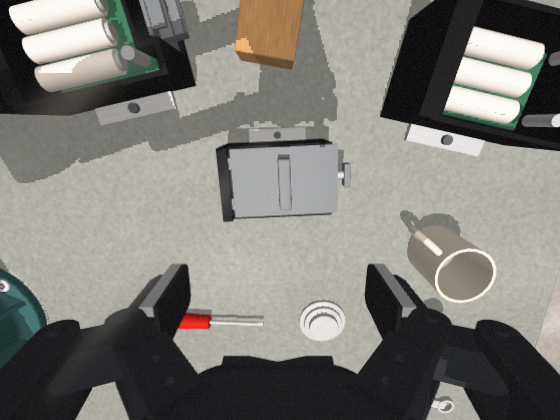

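The wrist view shows the covered box at centre: plate corners about (229,146), (336,143), (338,213), (232,217), rib at (284,181), lip on the left, tab pad tip at (348,174).

Run:
```python
from h import *
p=optics.get_image("wrist");st=bot.state()
P=np.array([onz(p,x,.084,st)[:2] for x in[(229,146),(336,143),(338,213),(232,217)]])
M=np.array([[-.058,.042],[.070,.042],[.070,-.042],[-.058,-.042]])
c=P.mean(0);m=M.mean(0);H=(M-m).T@(P-c);a=np.arctan2(H[0,1]-H[1,0],H[0,0]+H[1,1])
Rm=np.array([[np.cos(a),-np.sin(a)],[np.sin(a),np.cos(a)]]);t=c-Rm@m
print(P.round(4),a,t,(P-(M@Rm.T+t)).round(4))
for q in([.005,0],[.08,0],[.094,0]):print(q,(Rm@q+t).round(4))
for z in(.05,.058):
  for px in[(351,162),(351,187),(341,174),(351,174)]:print(z,(Rm.T@(onz(p,px,z,st)[:2]-t)).round(4))
g=cut_out("push",p)
cv2.imwrite("pics/w2.png",cv2.resize(p["frame"][120:240,200:380,::-1],None,fx=4,fy=4,interpolation=2))
```

```text
[[0.4602 0.3002]
 [0.5859 0.3041]
 [0.5937 0.2182]
 [0.4602 0.2124]] 0.03934422546734834 [0.51901125 0.25847437] [[ 0.0008  0.0021]
 [-0.0014  0.0009]
 [ 0.0031 -0.0011]
 [-0.0026 -0.0019]]
[0.005, 0] [0.524  0.2587]
[0.08, 0] [0.5989 0.2616]
[0.094, 0] [0.6129 0.2622]
0.05 [0.0952 0.0153]
0.05 [ 0.0964 -0.0181]
0.05 [ 0.0825 -0.    ]
0.05 [ 0.0957 -0.0005]
0.058 [0.0933 0.0164]
0.058 [ 0.0944 -0.0163]
0.058 [0.0809 0.0014]
0.058 [0.0938 0.0009]
```

View pics/w2.png

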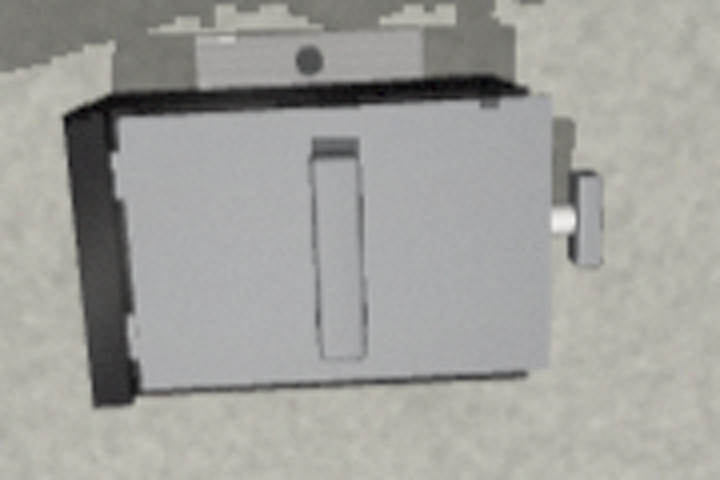

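Emit:
{"fn": "jog_arm", "kwargs": {
  "rows": [0,0,0,0,0,-2.1,0,0.07,3.3,2,0,0,0,0,0.07,3.3,2,0,0,0,0,0.07,3.3,4,0,0,0,0,0.07,3.3,4,0,0,0,0,0,0,4,0,0,0,0,0,0,0,10,0,0,0,0,0,0,10,0,0,0,0,0,0,0,0,0,0,0,1.08,2.98,0,0,0,0,0,1.08,2.98,0,0,0,0,0,1.08,2.98,0,0,0,0,0,0,0,0,0,0,0]
}}

```text
t: 5.55
ee_pos: [0.6458, 0.2632, 0.0448]
tcp_rot: [-2.79, 0.001, 1.611]
wrist_force: [0.1, 0.1, -0.0]
finger_gap: 0.0
grip_force: 0.0
```

Run:
```python
from h import *
st=bot.state();p=optics.get_image("wrist");save(p,"w3")
s=optics.get_image("scene")
o=np.zeros((420,800,3),np.uint8);o[:,:450]=p["frame"][:,55:505];o[:350,450:]=cv2.resize(s["frame"][170:270,320:420],(350,350),interpolation=2)
cv2.imwrite("pics/w3.png",o[:,:,::-1])
print(st)
```

```text
{'t': 5.55, 'joint_positions': array([0.24986572, 0.85504046, 1.1174475 , 0.07114861, 1.51359925,
       0.19382808]), 'qd': array([-0.00141559, -0.03518441, -0.0563769 ,  0.00422068,  0.04614451,
        0.00496602]), 'joint_efforts': array([-2.21201289e-01, -7.60786700e+01, -2.37921739e+01,  4.01053391e-01,
        1.69448342e+00, -2.34232214e-02]), 'ee_pos': array([0.64582042, 0.26322003, 0.04476432]), 'tcp_rot': array([-2.79028008e+00,  8.71562389e-04,  1.61055725e+00]), 'wrist_force': array([ 0.12360796,  0.09657171, -0.04625352]), 'moment': array([ 0.01793598, -0.11483873, -0.0106414 ]), 'grip_force': 0.0, 'finger_gap': 9.981857086274065e-07}
```

View pics/w3.png

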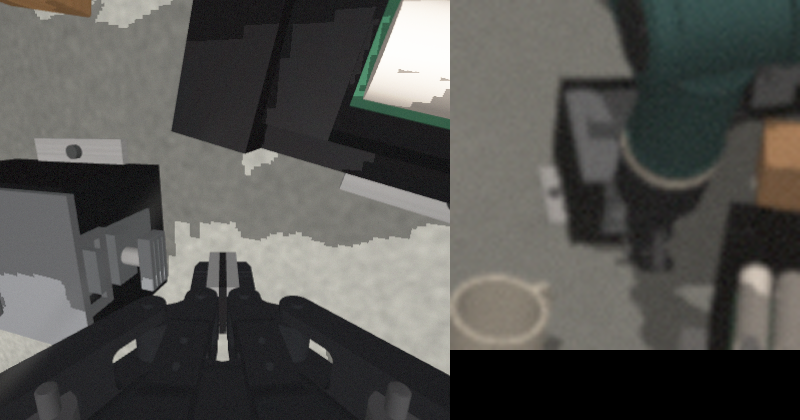

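Closed fingers hang just outside the pad: its ribbed face is at (160,262) and the fingertips at (222,258). I'll creep inward and feel for contact.

Emit:
{"fn": "jog_arm", "kwargs": {
  "rows": [0,-0.188,0.068,0,0,0,0,0,-0.188,0.068,0,0,0,0,0,-0.094,0.034,0,0,0,0,0,0,0,0,0,0,0]
}}

```text
t: 6.15
ee_pos: [0.6433, 0.2633, 0.0465]
tcp_rot: [-2.793, 0.0, 1.609]
wrist_force: [0.6, 1.2, -0.1]
finger_gap: 0.0002
grip_force: 0.0
```

Emit:
{"fn": "jog_arm", "kwargs": {
  "rows": [0,-0.094,0.034,0,0,0,0,0,-0.094,0.034,0,0,0,0,0,0,0,0,0,0,0]
}}

```text
t: 6.52
ee_pos: [0.6411, 0.2632, 0.0461]
tcp_rot: [-2.792, 0.0, 1.61]
wrist_force: [-0.1, -0.4, -0.4]
finger_gap: 0.0
grip_force: 0.0
```

Emit:
{"fn": "jog_arm", "kwargs": {
  "rows": [0,-0.094,0.034,0,0,0,0,0,0,0,0,0,0,0]
}}

```text
t: 6.78
ee_pos: [0.6402, 0.2631, 0.0462]
tcp_rot: [-2.792, 0.0, 1.609]
wrist_force: [0.4, -0.0, 0.2]
finger_gap: -0.0001
grip_force: 0.0
```

Emit:
{"fn": "jog_arm", "kwargs": {
  "rows": [0,-0.188,0.068,0,0,0,0,0,-0.188,0.068,0,0,0,0,0,0,0,0,0,0,0]
}}

```text
t: 7.15
ee_pos: [0.636, 0.263, 0.0462]
tcp_rot: [-2.792, 0.0, 1.609]
wrist_force: [0.2, -0.3, -0.6]
finger_gap: -0.0003
grip_force: 0.0
```

Emit:
{"fn": "jog_arm", "kwargs": {
  "rows": [0,-0.094,0.034,0,0,0,0,0,-0.094,0.034,0,0,0,0,0,0,0,0,0,0,0]
}}

```text
t: 7.52
ee_pos: [0.6342, 0.2629, 0.0462]
tcp_rot: [-2.792, 0.0, 1.609]
wrist_force: [-0.1, 0.3, -0.4]
finger_gap: -0.0004
grip_force: 0.0
```

Emit:
{"fn": "jog_arm", "kwargs": {
  "rows": [0,-0.094,0.034,0,0,0,0,0,-0.094,0.034,0,0,0,0,0,0,0,0,0,0,0]
}}

```text
t: 7.9
ee_pos: [0.6322, 0.2629, 0.0462]
tcp_rot: [-2.792, 0.0, 1.609]
wrist_force: [-0.3, -0.1, 0.0]
finger_gap: -0.0001
grip_force: 0.0
```

Emit:
{"fn": "jog_arm", "kwargs": {
  "rows": [0,-0.188,0.068,0,0,0,0,0,0,0,0,0,0,0]
}}

```text
t: 8.15
ee_pos: [0.6301, 0.2628, 0.0462]
tcp_rot: [-2.792, 0.0, 1.609]
wrist_force: [-0.8, -0.5, -0.7]
finger_gap: -0.0001
grip_force: 0.0
```

Emit:
{"fn": "jog_arm", "kwargs": {
  "rows": [0,-0.188,0.068,0,0,0,0,0,0,0,0,0,0,0]
}}

```text
t: 8.4
ee_pos: [0.6281, 0.2627, 0.0462]
tcp_rot: [-2.792, 0.0, 1.61]
wrist_force: [0.8, 0.0, 0.7]
finger_gap: 0.0002
grip_force: 0.0
```

Emit:
{"fn": "jog_arm", "kwargs": {
  "rows": [0,-0.141,0.051,0,0,0,0,0,0,0,0,0,0,0]
}}

```text
t: 8.65
ee_pos: [0.6267, 0.2626, 0.0462]
tcp_rot: [-2.792, 0.0, 1.609]
wrist_force: [0.2, -0.4, 0.7]
finger_gap: 0.0005
grip_force: 0.0
```

Emit:
{"fn": "jog_arm", "kwargs": {
  "rows": [0,-0.141,0.051,0,0,0,0,0,0,0,0,0,0,0]
}}

```text
t: 8.9
ee_pos: [0.6251, 0.2626, 0.0462]
tcp_rot: [-2.792, 0.0, 1.609]
wrist_force: [0.3, -0.2, 0.2]
finger_gap: -0.0001
grip_force: 0.0
```

Emit:
{"fn": "jog_arm", "kwargs": {
  "rows": [0,-0.141,0.051,0,0,0,0,0,0,0,0,0,0,0]
}}

```text
t: 9.15
ee_pos: [0.6237, 0.2625, 0.0462]
tcp_rot: [-2.792, 0.0, 1.609]
wrist_force: [0.1, 0.0, -0.9]
finger_gap: -0.0
grip_force: 0.0
```

Emit:
{"fn": "jog_arm", "kwargs": {
  "rows": [0,-0.141,0.051,0,0,0,0,0,0,0,0,0,0,0]
}}

```text
t: 9.4
ee_pos: [0.6221, 0.2625, 0.0462]
tcp_rot: [-2.792, 0.0, 1.609]
wrist_force: [0.1, 0.2, 0.7]
finger_gap: -0.0001
grip_force: 0.0
```

Emit:
{"fn": "jog_arm", "kwargs": {
  "rows": [0,-0.141,0.051,0,0,0,0,0,0,0,0,0,0,0]
}}

```text
t: 9.65
ee_pos: [0.6207, 0.2624, 0.0463]
tcp_rot: [-2.792, 0.0, 1.609]
wrist_force: [0.4, 0.0, 0.3]
finger_gap: -0.0003
grip_force: 0.0
```

Run:
```python
from h import *
st=bot.state();p=optics.get_image("wrist");save(p,"w4");print(st["wrist_force"],st["moment"])
```

```text
[0.40407116 0.03397806 0.26628528] [-0.00173727 -0.1434709  -0.01544772]
```

View pics/w4.png

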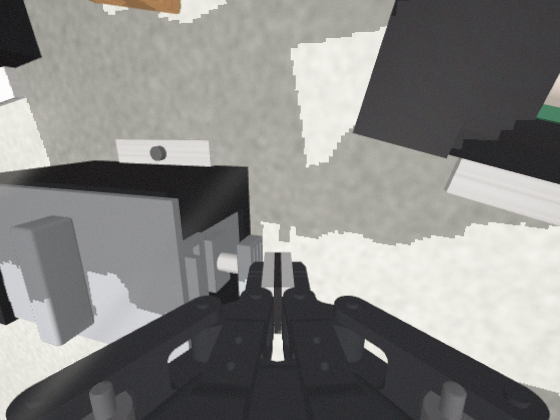

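Fingertips are about to touch the pad's ribbed face at (258,250). I'll continue in small steps.

Emit:
{"fn": "jog_arm", "kwargs": {
  "rows": [0,-0.141,0.051,0,0,0,0,0,0,0,0,0,0,0]
}}

```text
t: 9.95
ee_pos: [0.6194, 0.2624, 0.0463]
tcp_rot: [-2.793, 0.0, 1.609]
wrist_force: [-0.2, 0.6, -0.2]
finger_gap: 0.0002
grip_force: 0.2
```

Emit:
{"fn": "jog_arm", "kwargs": {
  "rows": [0,-0.141,0.051,0,0,0,0,0,0,0,0,0,0,0]
}}

```text
t: 10.2
ee_pos: [0.6186, 0.2624, 0.0466]
tcp_rot: [-2.794, -0.0, 1.609]
wrist_force: [2.8, -0.9, 1.2]
finger_gap: -0.0002
grip_force: 1.5
```

Emit:
{"fn": "jog_arm", "kwargs": {
  "rows": [0,-0.094,0.034,0,0,0,0,0,0,0,0,0,0,0]
}}

```text
t: 10.45
ee_pos: [0.6177, 0.2623, 0.0467]
tcp_rot: [-2.794, -0.0, 1.609]
wrist_force: [4.8, 0.4, 2.8]
finger_gap: -0.0001
grip_force: 2.4
```

Emit:
{"fn": "jog_arm", "kwargs": {
  "rows": [0,-0.066,0.024,0,0,0,0,0,0,0,0,0,0,0]
}}

```text
t: 10.7
ee_pos: [0.6171, 0.2624, 0.0467]
tcp_rot: [-2.795, -0.0, 1.609]
wrist_force: [4.6, 0.9, 3.6]
finger_gap: -0.0
grip_force: 2.8
```

```bash
cat > c.py <<'E'
from h import *
st=bot.state();p=optics.get_image("wrist");print(st["wrist_force"].round(1),st["ee_pos"].round(4))
o=cv2.imread("pics/w4.png")[:,:,::-1].astype(int);a=p["frame"].astype(int)
# shift of cover patch vs w4
g=lambda x:cv2.cvtColor(x.astype(np.uint8),6)
for n,(r0,r1,c0,c1) in dict(rib=(215,290,20,95),edge=(195,235,165,205),case=(140,170,120,210)).items():
    m=cv2.matchTemplate(g(a),g(o)[r0:r1,c0:c1],5);_,v,_,l=cv2.minMaxLoc(m);print(n,round(v,2),l[0]-c0,l[1]-r0)
save(p,"w5")
E
python3 c.py
```

```text
[4.6 0.9 3.6] [0.6171 0.2624 0.0467]
rib 0.99 6 1
edge 0.99 8 1
case 0.99 4 0
```

Emit:
{"fn": "jog_arm", "kwargs": {
  "rows": [0,-0.066,0.024,0,0,0,0,0,0,0,0,0,0,0]
}}

```text
t: 11.0
ee_pos: [0.6167, 0.2624, 0.0468]
tcp_rot: [-2.795, -0.0, 1.609]
wrist_force: [5.4, 0.2, 3.4]
finger_gap: -0.0004
grip_force: 3.1
```

Emit:
{"fn": "jog_arm", "kwargs": {
  "rows": [0,-0.066,0.024,0,0,0,0,0,0,0,0,0,0,0]
}}

```text
t: 11.25
ee_pos: [0.6164, 0.2623, 0.047]
tcp_rot: [-2.796, -0.0, 1.609]
wrist_force: [6.5, 0.6, 4.4]
finger_gap: -0.0
grip_force: 3.4
```

```bash
python3 c.py
```

```text
[6.5 0.6 4.4] [0.6164 0.2623 0.047 ]
rib 0.99 7 1
edge 0.99 9 1
case 0.99 5 0
```

Emit:
{"fn": "jog_arm", "kwargs": {
  "rows": [0,-0.051,-0.141,0,0,0,0,0,0,0,0,0,0,0]
}}

```text
t: 11.55
ee_pos: [0.6152, 0.2622, 0.0477]
tcp_rot: [-2.793, -0.0, 1.609]
wrist_force: [5.5, 0.8, 1.6]
finger_gap: 0.0
grip_force: 2.7
```

Emit:
{"fn": "jog_arm", "kwargs": {
  "rows": [0,-0.066,-0.024,0,0,0,0,0,0,0,0,0,0,0]
}}

```text
t: 11.8
ee_pos: [0.6146, 0.2622, 0.0479]
tcp_rot: [-2.793, 0.0, 1.609]
wrist_force: [4.9, 0.1, -0.2]
finger_gap: 0.0001
grip_force: 2.7
```

```bash
python3 c.py
```

```text
[ 4.9  0.1 -0.2] [0.6146 0.2622 0.0479]
rib 0.89 -3 4
edge 0.93 -130 111
case 0.99 8 0
```

View pics/w5.png

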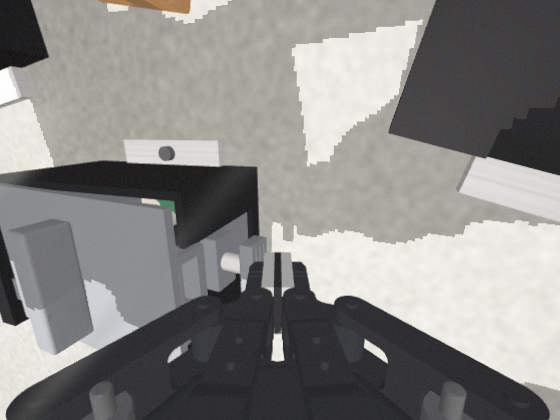

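Popped: the cover's near end has risen (gap with cells showing at (165,208)). I'll withdraw, go up, untilt to match the cover and go over the rib.

Emit:
{"fn": "jog_arm", "kwargs": {
  "rows": [0,0.94,-0.34,0,0,0,0,0,0.94,-0.34,0,0,0,0,0,0.94,-0.34,0,0,0,0,0,-1.37,-3.76,0,0,0,0,0,-1.37,-3.76,0,0,0,0,0,-1.37,-3.76,0,0,0,0,0,0,0,-8.4,0,0,0.5,0,0,0,-8.4,0,0,0.5,0,0,0,-8.4,0,0,0.5,0.04,-3.95,-1.7,0,0,0,0.5,0.04,-3.95,-1.7,0,0,0,0.5,0.04,-3.95,-1.7,0,0,0,0.5,0,0,0,0,0,0,0.5]
}}

```text
t: 13.48
ee_pos: [0.519, 0.2598, 0.2092]
tcp_rot: [3.052, 0.0, 1.611]
wrist_force: [0.6, 0.4, -0.7]
finger_gap: 0.0426
grip_force: 0.0
```

```bash
cat > d.py <<'E'
from h import *
import sys
st=bot.state();p=optics.get_image("wrist");save(p,sys.argv[1])
print(np.round(st["ee_pos"],4),np.round(st["tcp_rot"],3),st["t"],np.round(st["wrist_force"],2),st["finger_gap"])
for q,z in dict(grip=.110,cover=.085,loop=.078,lip=.085,push=.05).items():
    print(q,[(round(d["conf"],2),np.round(d["position"],1).tolist(), np.round(onz(p,d["position"],z,st),4).tolist()) for d in landmark_of(q,p)])
E
python3 d.py w6
```

```text
[0.519  0.2598 0.2092] [3.052 0.    1.611] 13.475 [ 0.6   0.38 -0.7 ] 0.04264599967477425
grip [(0.74, [270.5, 212.6], [0.5229, 0.2592, 0.11]), (0.62, [306.9, 361.1], [0.565, 0.1033, 0.11])]
cover [(0.95, [266.7, 204.8], [0.5211, 0.259, 0.085])]
loop [(0.6, [338.6, 203.4], [0.5911, 0.2596, 0.078])]
lip [(0.96, [496.2, 48.2], [0.7112, 0.3995, 0.085]), (0.92, [196.9, 208.5], [0.4578, 0.2545, 0.085])]
push [(0.69, [340.6, 197.3], [0.6015, 0.2588, 0.05]), (0.53, [172.5, 363.0], [0.4162, 0.0505, 0.05])]
```

View pics/w6.png

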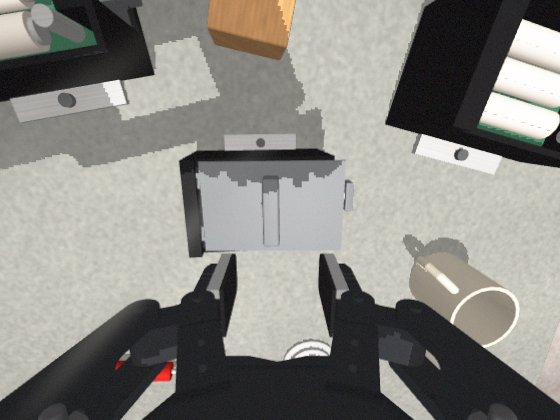

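Rib at (270,212), world (0.523, 0.259, 0.110). I'll descend on it along the tilted axis, then grip.

Emit:
{"fn": "jog_arm", "kwargs": {
  "rows": [-0.1,-0.5,2.5,0,0,0,0.5,0,0,3,0,0,0,0.5,0,0,3,0,0,0,0.5,0,0,1.5,0,0,0,0.5,0,0,1.4,0,0,0,0.5,0,0,0,0,0,0,0.5]
}}

```text
t: 14.52
ee_pos: [0.5267, 0.2588, 0.0935]
tcp_rot: [3.052, 0.001, 1.609]
wrist_force: [-0.6, 0.2, -0.4]
finger_gap: 0.0429
grip_force: 0.0
```

Emit:
{"fn": "jog_arm", "kwargs": {
  "rows": [0,-0.2,0,0,0,0,0.5,0,0,0,0,0,0,0,0,0,0,0,0,0,0,0,0,0,0,0,0,0,0,0,0,0,0,0,0,0,0,0,0,0,0,0],
  "force": 30
}}

```text
t: 15.28
ee_pos: [0.5252, 0.2591, 0.0944]
tcp_rot: [3.05, -0.0, 1.609]
wrist_force: [-0.5, 0.8, 3.1]
finger_gap: 0.0131
grip_force: 32.9
```

Emit:
{"fn": "jog_arm", "kwargs": {
  "rows": [0,0.2,0.018,0,0,0,0,0,0.2,0.018,0,0,0,0,0,0,0,0,0,0,0]
}}

```text
t: 15.65
ee_pos: [0.5286, 0.2589, 0.0939]
tcp_rot: [3.052, 0.0, 1.609]
wrist_force: [-3.0, -1.3, 5.4]
finger_gap: 0.0132
grip_force: 33.1
```

Emit:
{"fn": "jog_arm", "kwargs": {
  "rows": [0,0.2,0.018,0,0,0,0,0,0.2,0.018,0,0,0,0,0,0,0,0,0,0,0]
}}

```text
t: 16.02
ee_pos: [0.5334, 0.2592, 0.0941]
tcp_rot: [3.05, 0.0, 1.609]
wrist_force: [-2.2, -0.3, 3.9]
finger_gap: 0.0129
grip_force: 33.0
```

Emit:
{"fn": "jog_arm", "kwargs": {
  "rows": [0,0.2,0.018,0,0,0,0,0,0.05,0,0,0,0,0,0,0,0,0,0,0,0]
}}

```text
t: 16.4
ee_pos: [0.5356, 0.2593, 0.0942]
tcp_rot: [3.051, 0.0, 1.609]
wrist_force: [-1.4, -0.3, 4.6]
finger_gap: 0.013
grip_force: 33.0
```

Emit:
{"fn": "jog_arm", "kwargs": {
  "rows": [0,0.03,-0.3,0,0,0,0,0,0.03,-0.3,0,0,0,0,0,0,0,0,0,0,0]
}}

```text
t: 16.77
ee_pos: [0.536, 0.2594, 0.1004]
tcp_rot: [3.05, -0.0, 1.609]
wrist_force: [0.2, 0.4, -0.1]
finger_gap: 0.0133
grip_force: 32.3
```

Emit:
{"fn": "jog_arm", "kwargs": {
  "rows": [0,0.09,-1,0,0,0,0,0,0.09,-1,0,0,0,0,0,0.18,-2,0,0,0,0,0,0.27,-3,0,0,0,0,0,0.27,-3,0,0,0,0,0,0.27,-3,0,0,0,0,0,0,0,2.6,0,0,0,0,0,0,2.6,0,0,0,0,0,0,0,0,0,0]
}}

```text
t: 17.9
ee_pos: [0.5363, 0.2594, 0.2314]
tcp_rot: [3.14, -0.0, 1.609]
wrist_force: [1.2, -0.1, -0.7]
finger_gap: 0.0132
grip_force: 32.4
```

Run:
```python
from h import *
st=bot.state();p=optics.get_image("wrist");s=optics.get_image("scene");t=optics.get_image("top")
print(st["wrist_force"].round(1),st["moment"].round(2))
for n,q in(("s",s),("t",t)):
  for d in landmark_of("tray_in",q): print(n,d["conf"],onz(q,d["position"],.004).round(4))
for d in cut_out("tray",t)+cut_out("tray",s):
    print(d["conf"],d["pixels"].sum())
d=cut_out("tray",t)[0]
c=max(cv2.findContours(d["pixels"].astype(np.uint8),0,2)[0],key=cv2.contourArea)
P=np.array([onz(t,x[0],.03)[:2] for x in c],np.float32);print(cv2.minAreaRect(P*1000))
o=np.zeros((560,800,3),np.uint8);o[:420,:560]=p["frame"]
o[:240,560:]=cv2.resize(s["frame"][150:270,330:450],(240,240));o[240:480,560:]=cv2.resize(t["frame"][180:300,300:420],(240,240))
cv2.imwrite("pics/w7.png",o[:,:,::-1])
```

```text
[ 1.2 -0.1 -0.7] [-0.03  0.05 -0.07]
s 0.59 [ 0.458  -0.2642  0.004 ]
t 0.72 [ 0.4686 -0.2531  0.004 ]
t 0.45 [0.7846 0.0024 0.004 ]
0.91 4545
0.64 283
0.75 760
0.68 2503
((471.34967041015625, -254.59693908691406), (176.0571746826172, 221.75379943847656), 72.31333923339844)
```

View pics/w7.png

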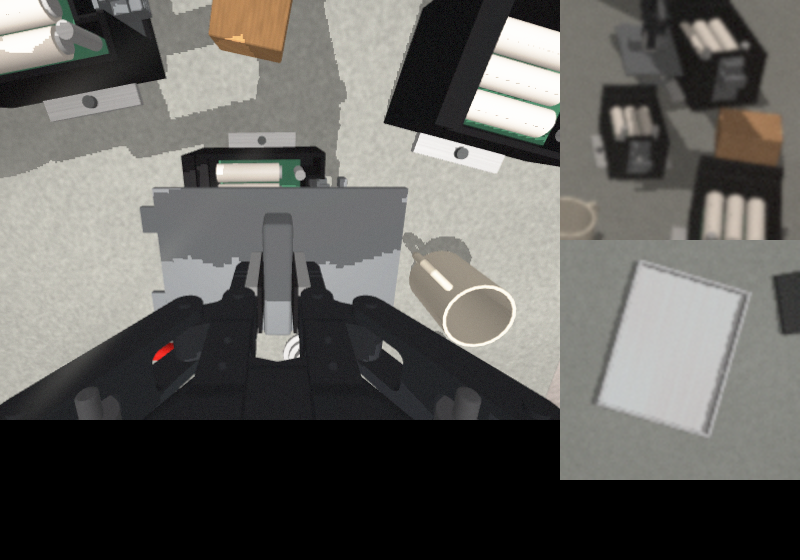

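Cover is held level and clear, and the case is open below. Tray centre is about (0.470, -0.2545) with its long axis at -17.7°. I'll carry the cover there.

Emit:
{"fn": "jog_arm", "kwargs": {
  "rows": [-1.5,-0.25,0,0,0,0,0,-3,-0.5,0,0,0,0,0,-3.8,-0.64,0,0,0,0,0,-3.8,-0.64,0,0,0,0,0,-3.8,-0.64,0,0,0,0,0,-3.8,-0.64,0,0,0,0,0,-3.8,-0.64,0,0,0,0,0,-3.8,-0.64,0,0,0,0,0,-3.8,-0.64,0,0,0,0,0,-3.8,-0.64,0,0,0,0,0,-3.8,-0.64,0,0,0,0,0,-3.8,-0.64,0,0,0,0,0,-3.8,-0.64,0,0,0,0,0,-3,-0.5,0,0,0,0,0,-1.8,-0.3,0,0,0,0,0,0,0,0,0,0,6.6,0,0,0,0,0,0,6.6,0,0,0,0,0,0,6.7,0,0,0,0,0,0,0,0]
}}

```text
t: 20.68
ee_pos: [0.4689, -0.2543, 0.2307]
tcp_rot: [-3.141, -0.0, 1.263]
wrist_force: [0.4, -0.1, -0.9]
finger_gap: 0.0133
grip_force: 32.4
```

Run:
```python
from h import *
st=bot.state();p=optics.get_image("wrist");save(p,"w8")
print(st["ee_pos"],st["tcp_rot"],st["wrist_force"].round(1))
for d in landmark_of("tray_in",p): print(d["conf"],d["position"],onz(p,d["position"],.004,st).round(4))
for d in landmark_of("grip",p): print("grip",d["conf"],d["position"])
```

```text
[ 0.46892305 -0.25434484  0.23069453] [-3.14124543e+00 -1.06873800e-04  1.26332631e+00] [ 0.4 -0.1 -0.9]
0.71 [278.5, 182.9] [ 0.4708 -0.2559  0.004 ]
grip 0.95 [277.5, 282.3]
```

View pics/w8.png

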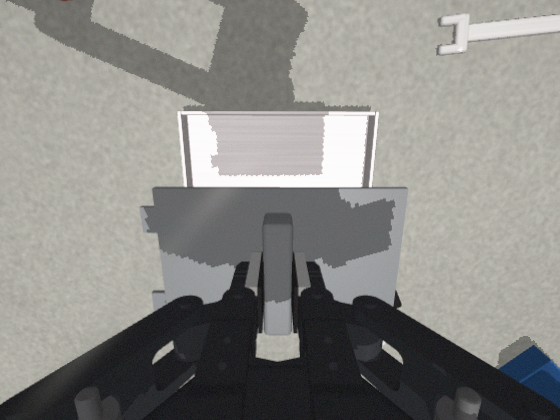

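The tray is squarely under the cover and aligned with it. Lowering.

Emit:
{"fn": "jog_arm", "kwargs": {
  "rows": [0,0,2,0,0,0,0,0,0,3,0,0,0,0,0,0,3,0,0,0,0,0,0,3,0,0,0,0,0,0,3,0,0,0,0,0,0,2,0,0,0,0,0,0,1.5,0,0,0,0,0,0,1,0,0,0,0,0,0,0.7,0,0,0,0,0,0,0,0,0,0,0]
}}

```text
t: 22.08
ee_pos: [0.4693, -0.2546, 0.0386]
tcp_rot: [-3.141, 0.0, 1.262]
wrist_force: [-1.4, 0.1, -0.0]
finger_gap: 0.0134
grip_force: 32.4
```

Emit:
{"fn": "jog_arm", "kwargs": {
  "rows": [0,0,0.2,0,0,0,0,0,0,0.2,0,0,0,0,0,0,0,0,0,0,0]
}}

```text
t: 22.45
ee_pos: [0.4693, -0.2546, 0.0348]
tcp_rot: [3.141, 0.0, 1.262]
wrist_force: [0.1, -0.1, -1.3]
finger_gap: 0.0134
grip_force: 32.4
```

Emit:
{"fn": "jog_arm", "kwargs": {
  "rows": [0,0,0.2,0,0,0,0,0,0,0.1,0,0,0,0,0,0,0,0,0,0,0]
}}

```text
t: 22.82
ee_pos: [0.4692, -0.2546, 0.0317]
tcp_rot: [-3.141, 0.0, 1.262]
wrist_force: [0.4, 0.0, -0.8]
finger_gap: 0.0134
grip_force: 32.4
```

Emit:
{"fn": "jog_arm", "kwargs": {
  "rows": [0,0,0.15,0,0,0,0,0,0,0,0,0,0,0]
}}

```text
t: 23.08
ee_pos: [0.4692, -0.2546, 0.0301]
tcp_rot: [-3.141, 0.0, 1.262]
wrist_force: [-0.4, -0.3, -0.2]
finger_gap: 0.0132
grip_force: 32.4
```

Emit:
{"fn": "jog_arm", "kwargs": {
  "rows": [0,0,0.15,0,0,0,0,0,0,0,0,0,0,0]
}}

```text
t: 23.32
ee_pos: [0.4692, -0.2546, 0.0286]
tcp_rot: [-3.141, 0.0, 1.262]
wrist_force: [-0.1, -0.3, -1.2]
finger_gap: 0.0134
grip_force: 32.4
```

Emit:
{"fn": "jog_arm", "kwargs": {
  "rows": [0,0,0.15,0,0,0,0,0,0,0,0,0,0,0]
}}

```text
t: 23.58
ee_pos: [0.4695, -0.2547, 0.0279]
tcp_rot: [3.141, 0.0, 1.262]
wrist_force: [0.0, 0.9, 6.5]
finger_gap: 0.0132
grip_force: 33.4
```

Emit:
{"fn": "jog_arm", "kwargs": {
  "rows": [0,0,0.15,0,0,0,0,0,0,0,0,0,0,0]
}}

```text
t: 23.82
ee_pos: [0.4695, -0.2548, 0.0278]
tcp_rot: [3.141, 0.0, 1.262]
wrist_force: [-4.6, 2.6, 22.8]
finger_gap: 0.0133
grip_force: 35.5
```

Emit:
{"fn": "jog_arm", "kwargs": {
  "rows": [0,0,-0.17,0,0,0,0,0,0,0,0,0,0,0.4,0,0,0,0,0,0,0.4,0,0,0,0,0,0,0.4,0,0,0,0,0,0,0.4,0,0,-1,0,0,0,0.4,0,0,-2,0,0,0,0.4,0,0,-4,0,0,0,0.4,0,0,-4,0,0,0,0.4,0,0,-4,0,0,0,0.4,0,0,0,0,0,0,0.4]
}}

```text
t: 25.2
ee_pos: [0.4714, -0.2561, 0.1814]
tcp_rot: [3.134, 0.002, 1.262]
wrist_force: [1.0, -0.9, -0.1]
finger_gap: 0.0341
grip_force: 0.0
```

Run:
```python
from h import *
p=optics.get_image("wrist");s=optics.get_image("scene")
o=np.zeros((420,800,3),np.uint8);o[:,:500]=p["frame"][:,30:530];o[:300,500:]=cv2.resize(s["frame"][170:260,160:250],(300,300))
cv2.imwrite("pics/w9.png",o[:,:,::-1])
```

```text
(no output)
```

View pics/w9.png

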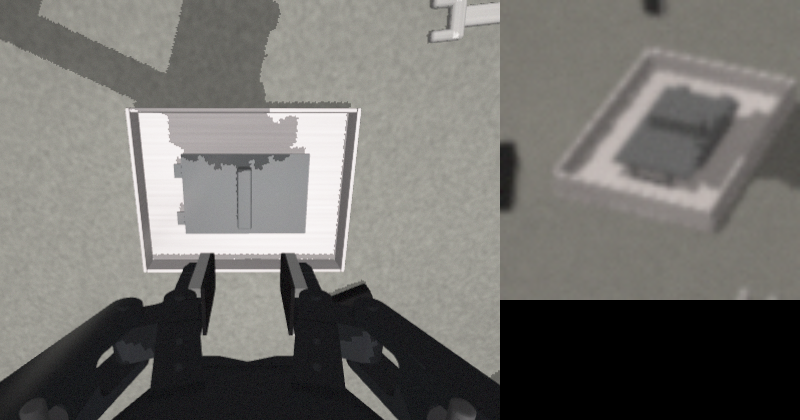

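The cover lies flat in the tray, rib up at (244,198), and the gripper is clear of it. Handing in.

```bash
python3 -c "from bench import bot;print(bot.close_job())"
```

```text
the job is handed in; nothing more can be done
None
```

The cover was unclipped, drawn out and lifted off; it now lies flat in the tray, rib up, with the gripper clear, and I handed the job in at about 25 s (no verdict was returned).

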